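# Slide the photo light onto its mark and capture

### The job

At the photo desk, slide the tall standing light across the desk until its round black foot stands inside the yellow ring, pushing it only at its foot so that it stays upright; do not push on the pole and do not lift it. Then, with the light standing in the ring, press the green button on the blue scanner all the way down and let it go. Leave the bottle, the orange cup and the camera lens where they stand.

Things in the scene. Friction and masses are not known exactly. Their poses are not given: they have to be found in the camera images.
- light: Tall standing light, loose, about 0.6 kg, upright on the desk, round about its vertical axis. Weighted black foot: disc 88 mm in diameter, side wall upright to 30 mm, top at 34 mm. From its centre rises the pole. Overall height 270 mm. Top-heavy: pushed high up, it tips. It slides on the desk with plain friction and stops when no longer pushed. Origin: centre of the foot's underside (desk level), z up; its yaw means nothing.
- pole: The light's upper part, fixed to the foot: aluminium pole 20 mm in diameter from 34 to 150 mm above the desk, then a white diffuser 32 mm in diameter with a black cap (33 mm), up to 270 mm. Not to be pushed. Origin: on the light's axis at the top of the foot, 34 mm above its underside.
- mark: Yellow ring painted flat on the desk (no height to bump into), inner diameter 120 mm, outer 136 mm: the place for the light's foot, which so has 16 mm to spare all round. The ring may lie to the left or right of the light. Origin: centre of the ring at desk level.
- scanner: Blue scanner, fixed to the desk, a box 90 (its x) by 130 (its y) by 50 mm high with a dark glass window on top. Origin: centre of its underside, at desk level; z up.
- capture_top (a point): Centre of the top face of the green round push button (26 mm in diameter), which stands on the scanner's top in a black housing (42 mm in diameter, 12 mm high); released, the top is 72 mm above the desk and 10 mm above the housing; it lies 40 mm from the scanner's centre along its +y. It is pressed straight down; this point moves with the button.
- capture (a joint): Travel of the green button: 0 released, 0.006 m fully down; a spring returns it, about 5 N when fully down.
- bottle: Bystander: closed pale blue bottle, 60 mm in diameter, 160 mm tall, loose. Origin: centre of its underside.
- cup: Bystander: empty orange cup, 70 mm across the rim, 95 mm tall, loose. Origin: centre of its underside.
- lens: Bystander: black camera lens standing on end, 67 mm in diameter, 62 mm tall, loose. Origin: centre of its underside.
Not all that is in view belongs to the job. Several things look just like the scanner: the one meant starts farthest to the robot's left.

How it is judged:
By the outcome, as a careful person would: the job done as asked, in the order asked, and still so for the second after the job is handed in, with the robot touching nothing.
It also fails if it takes over 64 s, if anything falls off the work surface, if the arm or the gripper's body presses on something with over 40 N, if the wrist force passes 120 N, or if a joint passes its speed limit or range.

### The arm

A 6-joint arm with a two-finger parallel gripper is mounted at the origin on the work surface. World frame = base frame: x ahead of the robot, y to its left, z up, the work surface at z = 0. Lengths are in m, angles in degrees, forces in N, time in s.
With the tool pointing down it reaches from about 0.35 to 0.875 m from the base axis. Payload 4.2 kg.
Tool frame: the origin (TCP) lies midway between the tips of the shut fingers; the grasp point (between the pads) lies 19 mm behind it; z points along the fingers, y is the direction in which the jaws open and shut (so a half turn about z gives the same grasp; the last joint's range is limited). The gripper opens to 87 mm and grips with 3 to 60 N. Pads are 19 mm wide; open, the fingers measure 117 mm over their backs; the gripper's body (75 mm by 190 mm) begins 51 mm behind the grasp point.
Start: joints at [-50.214, 22.042, 0.453, 0, -68.411, -14.817], TCP at [0.264, -0.567, 0.223] pointing down, gripper open.
Joint ranges: [-179.83, 179.83], [-69.29, 118.12], [-61.27, 80.66], [-181.25, 117.63], [-171.15, -9.14], [-177.46, 177.46]. Speed limits (degrees/s): [159.86, 159.86, 180, 180, 180, 180].

### API

Orientations are given as a 3x3 rotation matrix whose columns are the frame's x, y, z axes.
In Python, from station import r gives the robot as it stands.
- The arm moves only by the tool play_rows, never from a script. Its argument "commands" is a list that holds one entry, the list of rows, each a list of 7 numbers: the shift along the world's x, y, z in m, then the turn, a rotation vector about the world's x, y, z in rad, then the closure, from 0 (fully open) to 1 (shut). A call has 1 to 5 rows; each row is the pose to reach, as a shift and turn from the pose commanded when the call began; what a row does not reach only later rows make up. A row lasts 1/10 s, in which the tool goes at most 50 mm and 8.59 degrees, less where a joint would pass 70% of its speed; a pose out of reach is approached as far as the arm can. A call with a gripper value outside its range is refused whole. The fingers move at their own pace and stop on an object; the grip force is fixed at half the most. Time passes only in rows, so rows that repeat a pose let the fingers close. It gives the time, the measured TCP pose, the force and the opening at its end, in the units of the state.
- r.sense(): the state, without advancing time (a new reading comes with each control period).
- r.capture(name): name is "side" or "top"; returns a dict with "image" (400x640x3 uint8, red, green, blue), "range_z" (400x640 float32, m along the optical axis (not along the pixel's ray), 0 where there is no reading), "intrinsics" (3x3 intrinsics, pixels), "extrinsics" (4x4, takes a point from camera to world coordinates). Camera axes: x right, y up, looking along -z (the intrinsics and any distortion apply to the point x, -y, -z); pixel columns grow to the right and rows downward; lengths in m; the calibration is good to about 2 mm. A picture is of the moment at which its call begins.
- r.finish_job(): hands the job in, once; it reports no verdict.
The state is a dict: "time_s": time; "joints": joint angles; "joint_velocities": joint speeds; "effort": joint torques, N m; "tcp_pos": TCP position; "ee_rot": TCP orientation; "wrist_force": force on the tool from outside, world axes, zero at the start; "moment": the same for the moment, N m; "gripper_width": opening from 0.0 (shut) to 1.0 (fully open).
Only numpy, scipy, OpenCV 4.12 (cv2) and the standard library are available. Lean on these libraries where they do the work, as an engineer would, in place of code of your own. Each camera call takes 0.05 s, during which the arm holds its last target. There are 200 camera calls.

## Working session

There is one attempt and no reset: what is moved stays moved. The work goes in short steps, Python scripts to look and compute and a tool call to move; the robot and the scene stay as the last step left them, time stands still between calls to the robot, and variables do not carry over. Pictures are saved under pics/ and viewed, about 8 in all and at most 12, crops included, and the job is handed in when it is done.

Besides the shell and the picture viewer there is one more tool, called after "Emit:" by a JSON object that holds its "method" and its "body", one argument or row to a line. play_rows: Moves the arm, as the interface text tells. Its arguments: {"type":"object","properties":{"commands":{"type":"array","items":{"type":"array","items":{"type":"array","items":{"type":"number"}}}}},"required":["commands"]}

```bash
mkdir -p pics; cat > h.py <<'E'
import numpy as np,cv2
from station import r
def cloud(c):
    z=c["range_z"];K=c["intrinsics"];h,w=z.shape
    u,v=np.meshgrid(np.arange(w),np.arange(h))
    p=np.stack([(u-K[0,2])/K[0,0]*z,-(v-K[1,2])/K[1,1]*z,-z],-1)
    E=c["extrinsics"];P=p@E[:3,:3].T+E[:3,3]
    P[z==0]=np.nan
    return P
def save(c,n): cv2.imwrite("pics/"+n,cv2.cvtColor(c["image"],cv2.COLOR_RGB2BGR))
E
python3 - <<'E'
from h import *
for n in("top","side"):
    c=r.capture(n);save(c,n+"0.png");np.save(n+"0.npy",cloud(c));print(c["extrinsics"].round(3).tolist(),c["intrinsics"].tolist(),[k for k in c])
print(r.sense())
E
```

```text
[[0.006, 0.987, -0.162, 0.348], [-1.0, 0.009, 0.017, -0.032], [0.018, 0.162, 0.987, 1.404], [0.0, 0.0, 0.0, 1.0]] [[508.0449937123915, 0.0, 327.53303967028523], [0.0, 508.0449937123915, 203.52727944722903], [0.0, 0.0, 1.0]] ['image', 'range_z', 'intrinsics', 'extrinsics']
[[-0.757, 0.438, -0.485, -0.059], [-0.654, -0.492, 0.575, 0.717], [0.013, 0.753, 0.658, 0.938], [0.0, 0.0, 0.0, 1.0]] [[469.3100764399307, 0.0, 322.04121009661463], [0.0, 469.3100764399307, 199.5906809898876], [0.0, 0.0, 1.0]] ['image', 'range_z', 'intrinsics', 'extrinsics']
{'time_s': 0.1, 'joints': array([-5.02140897e+01,  2.20873272e+01,  3.89154899e-01, -2.31844445e-02,
       -6.84122048e+01, -1.48151535e+01]), 'joint_velocities': array([ 0.01611975, -0.19060637,  0.1040883 , -0.02466519,  0.04022109,
       -0.11117032]), 'effort': array([-2.71671581e-05, -3.91690922e+01,  1.87935090e+01,  4.23192233e+00,
        1.34697289e-02, -8.22777724e-05]), 'tcp_pos': array([ 0.26361968, -0.56610264,  0.22157485]), 'ee_rot': array([[-9.06586301e-01, -4.22019417e-01, -9.43618365e-04],
       [-4.22020452e-01,  9.06584677e-01,  1.72111308e-03],
       [ 1.29126813e-04,  1.95856379e-03, -9.99998074e-01]]), 'wrist_force': array([0.30549858, 0.61183408, 0.35579413]), 'moment': array([0.04350925, 0.02515366, 0.04912351]), 'gripper_width': 0.9965457021435158}
```

View pics/top0.png

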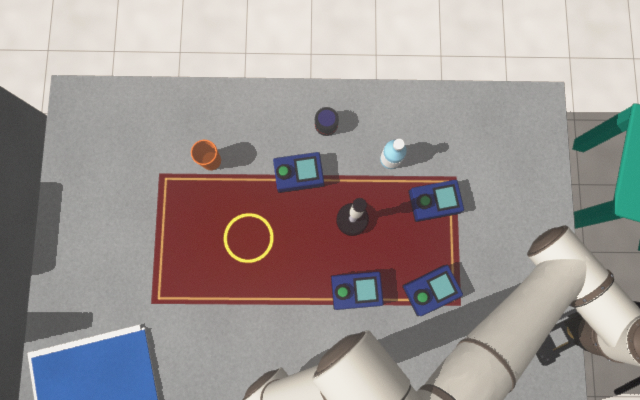

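View pics/side0.png

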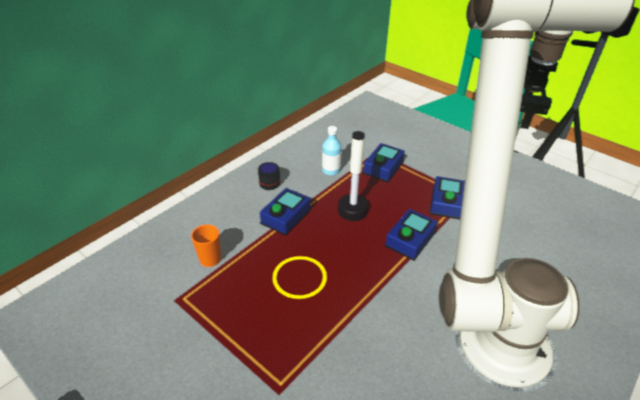

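Top view (up = +x, left = +y): light foot at (352,219), ring at (249,238), cup (205,153), lens (326,120), bottle (393,153). Scanner candidates: (299,171), (357,290), (437,200) and (433,290). The leftmost is (299,171), with its button at (284,171).

```bash
python3 - <<'E'
from h import *
im=cv2.imread("pics/top0.png");P=np.load("top0.npy");S=np.load("side0.npy");sm=cv2.imread("pics/side0.png")
def fit(p):
    A=np.c_[2*p[:,:2],np.ones(len(p))];s=np.linalg.lstsq(A,(p[:,:2]**2).sum(1),rcond=None)[0]
    return s[:2].round(4),np.sqrt(s[2]+s[0]**2+s[1]**2).round(4)
for I,Q,nm in((im,P,"top"),(sm,S,"side")):
    b,g,rr=[I[...,k].astype(int) for k in range(3)]
    # ring
    hsv=cv2.cvtColor(I,cv2.COLOR_BGR2HSV)
    m=(hsv[...,0]>25)&(hsv[...,0]<34)&(hsv[...,1]>170)&(hsv[...,2]>150)&(abs(Q[...,2])<.02)
    print(nm,"ring",m.sum(),fit(Q[m]),np.median(Q[m],0).round(3))
    # green buttons
    gm=((g>1.5*rr)&(g>1.3*b)&(g>70)&(Q[...,2]>.05)&(Q[...,2]<.09)&(np.abs(Q[...,0]-.5)<.4)).astype(np.uint8)
    n,l,st,ce=cv2.connectedComponentsWithStats(gm)
    for i in range(1,n):
        if st[i,4]>15:
            q=Q[l==i];print("btn",ce[i].round(),st[i,4],((q.max(0)+q.min(0))/2).round(4),np.median(q,0).round(4))
    # blue boxes
    bm=((b>1.6*rr)&(b>1.0*g)&(Q[...,2]>.04)&(Q[...,2]<.056)|((g>1.15*rr)&(b>1.15*rr)&(Q[...,2]>.04)&(Q[...,2]<.06))).astype(np.uint8)
    bm=cv2.morphologyEx(bm,cv2.MORPH_CLOSE,np.ones((3,3)));n,l,st,ce=cv2.connectedComponentsWithStats(bm)
    for i in range(1,n):
        if st[i,4]>200:
            q=Q[l==i];print("box",ce[i].round(),st[i,4],cv2.minAreaRect((q[:,:2]).astype(np.float32)))
    # light foot
    z=Q[...,2];c0=np.array([.47,-.085])
    d=np.hypot(Q[...,0]-c0[0],Q[...,1]-c0[1])
    f=(z>.029)&(z<.038)&(d<.1)&(I.max(2)<80); print("foot",f.sum(),fit(Q[f][cv2.convexHull(Q[f][:,:2].astype(np.float32),returnPoints=False)[:,0]]) if f.sum()>5 else "")
    f=(z>.2)&(d<.15);q=Q[f];print("top",f.sum(),((q.max(0)+q.min(0))/2).round(4) if len(q) else "")
cv2.imwrite("pics/crop.png",cv2.resize(im[100:310,180:480],None,fx=2.6,fy=2.6,interpolation=cv2.INTER_CUBIC))
for u,v in((205,150),(326,120),(398,146),(393,160)):print(u,v,P[v,u].round(3))
E
```

```text
top ring 0 (array([0., 0.]), np.float64(0.0)) [nan nan nan]
btn [283. 171.] 72 [0.6571 0.0646 0.0699] [0.6566 0.0647 0.0707]
btn [425. 200.] 58 [ 0.5791 -0.316   0.0713] [ 0.5788 -0.3155  0.0728]
btn [342. 292.] 77 [ 0.3372 -0.0955  0.0715] [ 0.336  -0.0944  0.072 ]
btn [422. 297.] 83 [ 0.3256 -0.3028  0.0693] [ 0.3244 -0.3015  0.0722]
box [300. 170.] 1146 ((0.6612622737884521, 0.025763459503650665), (0.08703205734491348, 0.12514537572860718), 8.865326881408691)
box [439. 199.] 1210 ((0.5858638286590576, -0.35311558842658997), (0.0886429101228714, 0.12669095396995544), 11.98625373840332)
box [435. 289.] 1349 ((0.34233447909355164, -0.3368093967437744), (0.08838745951652527, 0.12650702893733978), 26.31991195678711)
box [359. 290.] 1244 ((0.34081971645355225, -0.1341913342475891), (0.08692716807126999, 0.1273113191127777), 5.4330525398254395)
foot 452 (array([ 0.5305, -0.1226]), np.float64(0.0411))
top 216 [ 0.5329 -0.1236  0.2371]
side ring 394 (array([0.4815, 0.1621]), np.float64(0.0642)) [0.478 0.168 0.001]
btn [380. 158.] 34 [ 0.5756 -0.3092  0.0718] [ 0.5749 -0.3111  0.0733]
btn [
[... 396 characters left out ...]
0.0873502716422081, 0.13232332468032837), 13.426589012145996)
box [448. 192.] 694 ((0.3418164551258087, -0.33369070291519165), (0.08280973881483078, 0.1308370679616928), 25.032747268676758)
box [286. 206.] 892 ((0.6582801342010498, 0.02764420211315155), (0.0913456380367279, 0.130710631608963), 7.487314224243164)
box [413. 229.] 1018 ((0.34249433875083923, -0.13229480385780334), (0.08754340559244156, 0.12452204525470734), 10.048325538635254)
foot 343 (array([ 0.5273, -0.1208]), np.float64(0.0415))
top 330 [ 0.5303 -0.1219  0.2367]
205 150 [0.721 0.285 0.031]
326 120 [ 0.8   -0.05   0.066]
398 146 [ 0.702 -0.232  0.161]
393 160 [ 0.682 -0.228  0.097]
  return _methods._mean(a, axis=axis, dtype=dtype,
  ret = um.true_divide(
```

View pics/crop.png

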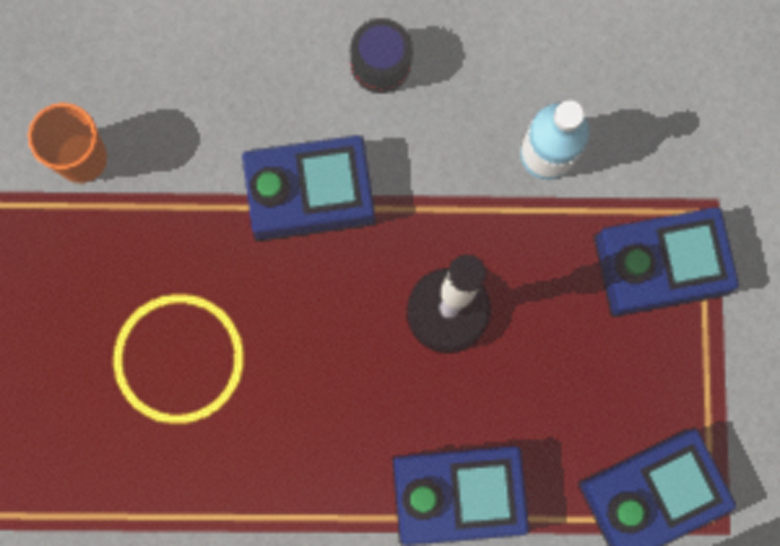

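Choice confirmed: the scanner at (299,171) (crop (310,187)) is the leftmost, with its button at about (0.656, 0.066). The light stands at about (0.530,-0.122) and the ring at about (0.48, 0.162). I'll push along (-0.17, 0.985) with a half-open gripper tilted back from the pole. First I move above the approach point.

Emit:
{"method": "play_rows", "body": {
  "commands": [
    [[0.03, 0.04, 0.0, 0, 0, 0.14, 0.43], [0.06, 0.08, 0.01, 0, 0, 0.28, 0.43], [0.09, 0.12, 0.01, 0, 0, 0.42, 0.43], [0.12, 0.16, 0.01, 0, 0, 0.56, 0.43], [0.14, 0.19, 0.01, 0, 0, 0.7, 0.43]]
  ]
}}

```text
time_s: 0.6
tcp_pos: [0.405, -0.3742, 0.2323]
ee_rot: [[-0.415, -0.91, -0.0], [-0.91, 0.415, 0.001], [-0.0, 0.0, -1.0]]
wrist_force: [1.3, -1.1, 0.1]
gripper_width: 0.632
```

Emit:
{"method": "play_rows", "body": {
  "commands": [
    [[0.03, 0.04, 0.0, 0, 0, 0.13, 0.43], [0.06, 0.08, 0.0, 0, 0, 0.26, 0.43], [0.09, 0.12, 0.0, 0, 0, 0.39, 0.43], [0.12, 0.16, 0.0, 0, 0, 0.52, 0.43], [0.138, 0.186, 0.0, 0, 0, 0.605, 0.43]]
  ]
}}

```text
time_s: 1.1
tcp_pos: [0.5433, -0.1878, 0.2321]
ee_rot: [[0.176, -0.984, -0.0], [-0.984, -0.176, 0.0], [-0.0, 0.0, -1.0]]
wrist_force: [-0.3, -0.7, 0.1]
gripper_width: 0.572
```

Emit:
{"method": "play_rows", "body": {
  "commands": [
    [[0, 0, 0, 0.12, 0.02, 0, 0.43], [0, 0, 0, 0.24, 0.04, 0, 0.43], [0, 0, 0, 0.344, 0.059, 0, 0.43], [0, 0, 0, 0.344, 0.059, 0, 0.43], [0, 0, 0, 0.344, 0.059, 0, 0.43]]
  ]
}}

```text
time_s: 1.6
tcp_pos: [0.5416, -0.1912, 0.2316]
ee_rot: [[0.157, -0.986, -0.059], [-0.927, -0.168, 0.336], [-0.341, 0.002, -0.94]]
wrist_force: [-0.7, -0.6, -0.4]
gripper_width: 0.573
```

```bash
python3 - <<'E'
from h import *
s=r.sense();print(s["tcp_pos"],s["ee_rot"].round(3),s["joints"].round(1),s["gripper_width"])
im=cv2.imread("pics/top0.png");hsv=cv2.cvtColor(im,cv2.COLOR_BGR2HSV)[200:275,215:285]
m=(hsv[...,0]>23)&(hsv[...,0]<36)&(hsv[...,1]>110)&(hsv[...,2]>150)
v,u=np.nonzero(m);u=u+215;v=v+200
c=r.capture("top");K,E=c["intrinsics"],c["extrinsics"]
d=np.c_[(u-K[0,2])/K[0,0],-(v-K[1,2])/K[1,1],-np.ones(len(u))]@E[:3,:3].T
p=E[:3,3]-d*(E[2,3]/d[:,2])[:,None]
print(len(p),cv2.fitEllipse(p[:,:2].astype(np.float32)))
s=r.capture("side");save(s,"side1.png")
E
```

```text
[ 0.54158026 -0.19116004  0.23162299] [[ 0.157 -0.986 -0.059]
 [-0.927 -0.168  0.336]
 [-0.341  0.002 -0.94 ]] [-13.9  23.    7.5 -18.3 -83.2  27.1] 0.5728132697294608
380 ((0.4825079143047333, 0.16223204135894775), (0.1283544898033142, 0.12857462465763092), 99.45536041259766)
```

View pics/side1.png

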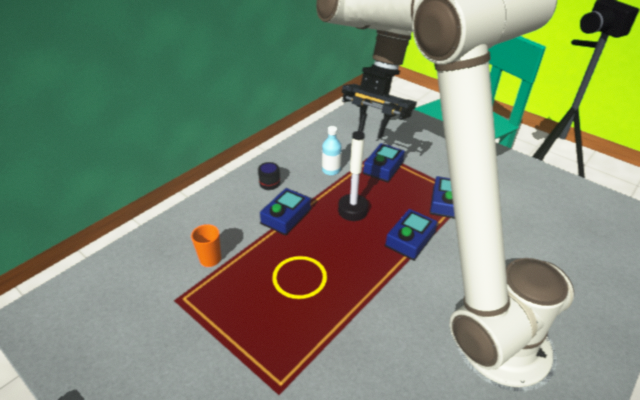

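Pose is as planned and the light is untouched (foot at (353,207)). Ring from the top view: (0.482, 0.162), radius 64 mm. Next: descend behind the foot.

Emit:
{"method": "play_rows", "body": {
  "commands": [
    [[0, 0, -0.045, 0, 0, 0, 0.43], [0, 0, -0.09, 0, 0, 0, 0.43], [0, 0, -0.135, 0, 0, 0, 0.43], [0, 0, -0.175, 0, 0, 0, 0.43], [0, 0, -0.2, 0, 0, 0, 0.43]]
  ]
}}

```text
time_s: 2.2
tcp_pos: [0.54, -0.1889, 0.03]
ee_rot: [[0.159, -0.985, -0.062], [-0.926, -0.171, 0.337], [-0.343, 0.004, -0.939]]
wrist_force: [-1.0, 0.3, 0.7]
gripper_width: 0.572
```

Emit:
{"method": "play_rows", "body": {
  "commands": [
    [[0, 0, -0.01, 0, 0, 0, 0.43], [0, 0, -0.019, 0, 0, 0, 0.43], [0, 0, -0.019, 0, 0, 0, 0.43], [-0.001, 0.006, -0.019, 0, 0, 0, 0.43], [-0.002, 0.012, -0.019, 0, 0, 0, 0.43]]
  ]
}}

```text
time_s: 2.7
tcp_pos: [0.5407, -0.1784, 0.015]
ee_rot: [[0.16, -0.986, -0.055], [-0.926, -0.169, 0.336], [-0.341, -0.003, -0.94]]
wrist_force: [0.5, -0.2, 0.1]
gripper_width: 0.57
```

Emit:
{"method": "play_rows", "body": {
  "commands": [
    [[-0.001, 0.006, 0, 0, 0, 0, 0.43], [-0.002, 0.011, 0, 0, 0, 0, 0.43], [-0.003, 0.016, 0, 0, 0, 0, 0.43], [-0.0035, 0.021, 0, 0, 0, 0, 0.43], [-0.0045, 0.027, 0, 0, 0, 0, 0.43]]
  ]
}}

```text
time_s: 3.2
tcp_pos: [0.5367, -0.1529, 0.0143]
ee_rot: [[0.16, -0.986, -0.055], [-0.927, -0.169, 0.334], [-0.339, -0.003, -0.941]]
wrist_force: [1.8, -5.3, 1.1]
gripper_width: 0.569
```

```bash
python3 - <<'E'
from h import *
s=r.capture("side");save(s,"side2.png");P=cloud(s)
I=s["image"][80:280,220:460];cv2.imwrite("pics/c2.png",cv2.resize(I[...,::-1],None,fx=3,fy=3,interpolation=cv2.INTER_CUBIC))
E
```

```text
(no output)
```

View pics/c2.png

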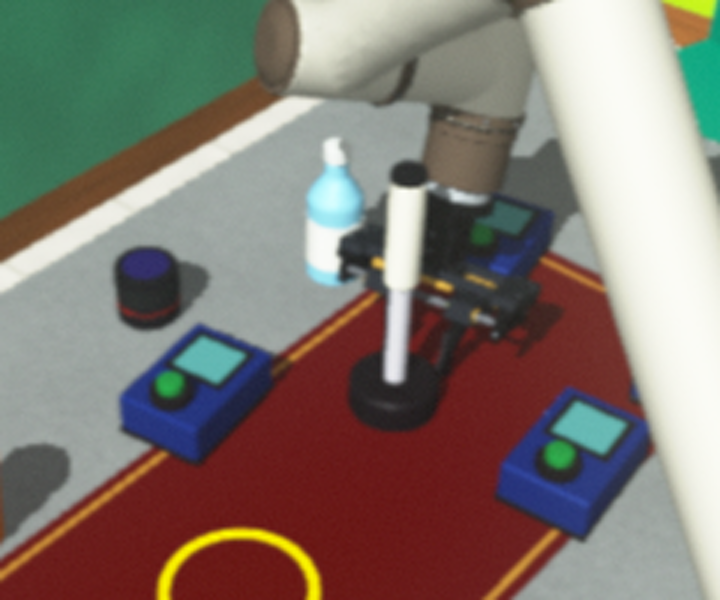

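Fingertips touch only the foot wall (crop (395,400)) with about 5 N. The light is upright and the gripper clears the pole. Pushing on.

Emit:
{"method": "play_rows", "body": {
  "commands": [
    [[-0.0017, 0.01, 0, 0, 0, 0, 0.43], [-0.0035, 0.02, 0, 0, 0, 0, 0.43], [-0.0052, 0.03, 0, 0, 0, 0, 0.43], [-0.007, 0.04, 0, 0, 0, 0, 0.43], [-0.0087, 0.05, 0, 0, 0, 0, 0.43]]
  ]
}}

```text
time_s: 3.75
tcp_pos: [0.5276, -0.1026, 0.0142]
ee_rot: [[0.16, -0.986, -0.055], [-0.927, -0.17, 0.335], [-0.339, -0.002, -0.941]]
wrist_force: [1.2, -5.9, 2.4]
gripper_width: 0.569
```

Emit:
{"method": "play_rows", "body": {
  "commands": [
    [[-0.0017, 0.01, 0, 0, 0, 0, 0.43], [-0.0035, 0.02, 0, 0, 0, 0, 0.43], [-0.0052, 0.03, 0, 0, 0, 0, 0.43], [-0.007, 0.04, 0, 0, 0, 0, 0.43], [-0.0087, 0.05, 0, 0, 0, 0, 0.43]]
  ]
}}

```text
time_s: 4.25
tcp_pos: [0.5188, -0.0525, 0.0142]
ee_rot: [[0.16, -0.986, -0.056], [-0.927, -0.17, 0.335], [-0.34, -0.002, -0.941]]
wrist_force: [1.1, -6.6, 2.3]
gripper_width: 0.571
```

```bash
cat > light.py <<'E'
from h import *
def light(n):
    c=r.capture(n);P=cloud(c);I=c["image"].astype(int);hi=I.max(2)
    x,y,z=P[...,0],P[...,1],P[...,2]
    t=r.sense()["tcp_pos"]
    near=(np.hypot(x-t[0]+.008,y-t[1]-.045)<.06)
    for nm,m in(("foot",near&(z>.030)&(z<.037)&(hi<90)),("white",near&(z>.16)&(z<.25)&(I.min(2)>120))):
        q=P[m]
        if len(q)>20:
            print(n,nm,len(q),cv2.minEnclosingCircle(q[:,:2].astype(np.float32)),q.mean(0).round(3))
    return c
if __name__=="__main__":
    print(r.sense()["tcp_pos"]);light("top");light("side")
E
python3 light.py
```

```text
[ 0.51884733 -0.05246626  0.01416545]
side foot 429 ((0.5044271349906921, -0.011871962808072567), 0.05009691044688225) [ 0.505 -0.004  0.034]
side white 322 ((0.5070031881332397, -0.002458341186866164), 0.014894257299602032) [0.504 0.002 0.206]
```

Emit:
{"method": "play_rows", "body": {
  "commands": [
    [[-0.0015, 0.01, 0, 0, 0, 0, 0.43], [-0.003, 0.02, 0, 0, 0, 0, 0.43], [-0.0045, 0.03, 0, 0, 0, 0, 0.43], [-0.006, 0.04, 0, 0, 0, 0, 0.43], [-0.0078, 0.05, 0, 0, 0, 0, 0.43]]
  ]
}}

```text
time_s: 4.85
tcp_pos: [0.5108, -0.0027, 0.0139]
ee_rot: [[0.16, -0.986, -0.056], [-0.927, -0.169, 0.335], [-0.34, -0.001, -0.94]]
wrist_force: [-0.3, -6.9, 3.5]
gripper_width: 0.572
```

Emit:
{"method": "play_rows", "body": {
  "commands": [
    [[-0.0015, 0.01, 0, 0, 0, 0, 0.43], [-0.003, 0.02, 0, 0, 0, 0, 0.43], [-0.0045, 0.03, 0, 0, 0, 0, 0.43], [-0.006, 0.04, 0, 0, 0, 0, 0.43], [-0.0078, 0.05, 0, 0, 0, 0, 0.43]]
  ]
}}

```text
time_s: 5.35
tcp_pos: [0.5029, 0.0474, 0.0139]
ee_rot: [[0.16, -0.986, -0.057], [-0.927, -0.169, 0.335], [-0.34, -0.001, -0.94]]
wrist_force: [1.4, -6.7, 4.0]
gripper_width: 0.572
```

Emit:
{"method": "play_rows", "body": {
  "commands": [
    [[-0.0015, 0.01, 0, 0, 0, 0, 0.43], [-0.003, 0.02, 0, 0, 0, 0, 0.43], [-0.0045, 0.03, 0, 0, 0, 0, 0.43], [-0.006, 0.038, 0, 0, 0, 0, 0.43], [-0.0075, 0.045, 0, 0, 0, 0, 0.43]]
  ]
}}

```text
time_s: 5.85
tcp_pos: [0.4953, 0.0925, 0.0139]
ee_rot: [[0.16, -0.985, -0.057], [-0.927, -0.17, 0.336], [-0.34, -0.001, -0.94]]
wrist_force: [1.8, -6.5, 4.2]
gripper_width: 0.57
```

```bash
python3 - <<'E'
from light import *
print(r.sense()["tcp_pos"]);t=light("top");c=light("side")
a=c["image"][180:330,210:410];b=t["image"][150:300,170:370]
cv2.imwrite("pics/c3.png",cv2.resize(np.hstack([a,b])[...,::-1],None,fx=2,fy=2,interpolation=cv2.INTER_CUBIC))
E
```

```text
[0.49525291 0.09245546 0.01385055]
top foot 142 ((0.48750606179237366, 0.11721969395875931), 0.03484687954187393) [0.492 0.111 0.034]
side foot 527 ((0.4816805124282837, 0.13082006573677063), 0.0505075640976429) [0.48  0.14  0.034]
side white 359 ((0.4833453595638275, 0.14162272214889526), 0.014558650553226471) [0.479 0.145 0.207]
```

View pics/c3.png

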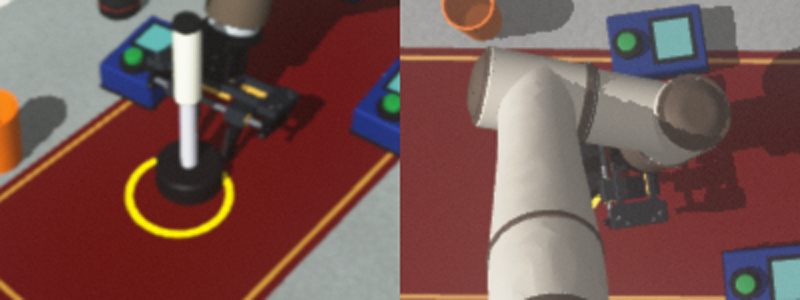

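Foot (image (190,172)) is nearly in the ring, centre about (0.484, 0.140), upright. About 22 mm remain.

Emit:
{"method": "play_rows", "body": {
  "commands": [
    [[-0.0005, 0.006, 0, 0, 0, 0, 0.43], [-0.001, 0.012, 0, 0, 0, 0, 0.43], [-0.0015, 0.017, 0, 0, 0, 0, 0.43], [-0.002, 0.02, 0, 0, 0, 0, 0.43], [-0.002, 0.022, 0, 0, 0, 0, 0.43]]
  ]
}}

```text
time_s: 6.45
tcp_pos: [0.4928, 0.1141, 0.0137]
ee_rot: [[0.16, -0.985, -0.058], [-0.927, -0.17, 0.336], [-0.341, 0.0, -0.94]]
wrist_force: [0.2, -8.0, 5.7]
gripper_width: 0.564
```

Emit:
{"method": "play_rows", "body": {
  "commands": [
    [[0.001, -0.008, 0, 0, 0, 0, 0.43], [0.004, -0.025, 0, 0, 0, 0, 0.43], [0.01, -0.06, 0.005, 0, 0, 0, 0.43], [0.016, -0.1, 0.03, 0, 0, 0, 0.43], [0.02, -0.12, 0.075, 0, 0, 0, 0.43]]
  ]
}}

```text
time_s: 6.95
tcp_pos: [0.5099, -0.0067, 0.0859]
ee_rot: [[0.153, -0.986, -0.067], [-0.926, -0.166, 0.338], [-0.344, 0.01, -0.939]]
wrist_force: [1.7, 0.8, -0.1]
gripper_width: 0.571
```

Emit:
{"method": "play_rows", "body": {
  "commands": [
    [[0, -0.02, 0.045, 0, 0, 0, 1], [0, -0.03, 0.09, 0, 0, 0, 1], [0, -0.03, 0.13, 0, 0, 0, 1], [0, -0.03, 0.17, 0, 0, 0, 1], [0, -0.03, 0.2, 0, 0, 0, 1]]
  ]
}}

```text
time_s: 7.45
tcp_pos: [0.5124, -0.0346, 0.2908]
ee_rot: [[0.159, -0.986, -0.057], [-0.926, -0.169, 0.338], [-0.343, -0.001, -0.939]]
wrist_force: [0.6, -0.5, 0.3]
gripper_width: 0.201
```

```bash
python3 - <<'E'
from h import *
def fit(p):
    A=np.c_[2*p[:,:2],np.ones(len(p))];s=np.linalg.lstsq(A,(p[:,:2]**2).sum(1),rcond=None)[0]
    return s[:2].round(4),np.sqrt(s[2]+s[0]**2+s[1]**2).round(4)
s=r.sense();print(s["tcp_pos"],s["ee_rot"].round(3).tolist(),s["joints"].round(1))
cs=[]
for n in("side","top"):
    c=r.capture(n);cs.append(c);P=cloud(c);d=np.hypot(P[...,0]-.482,P[...,1]-.162);z=P[...,2]
    m=(z>.030)&(z<.037)&(d<.06)&(c["image"].max(2)<90);q=P[m][:,:2].astype(np.float32)
    if len(q)>20:print(n,"foot",fit(cv2.convexHull(q)[:,0]))
    m=(z>.18)&(d<.1);q=P[m]
    if len(q)>20:print(n,"top",((q.max(0)+q.min(0))/2).round(3))
a=cs[0]["image"][150:350,160:420];b=cs[1]["image"][100:300,160:420]
cv2.imwrite("pics/c4.png",cv2.resize(np.hstack([a,b])[...,::-1],(800,308),interpolation=cv2.INTER_CUBIC))
E
```

```text
[ 0.51238636 -0.03464084  0.29082954] [[0.159, -0.986, -0.057], [-0.926, -0.169, 0.338], [-0.343, -0.001, -0.939]] [  1.3  12.5   1.7 -20.  -82.6  11.7]
side foot (array([0.4825, 0.1569]), np.float64(0.0436))
side top [0.503 0.119 0.419]
top foot (array([0.4858, 0.1572]), np.float64(0.0421))
top top [0.504 0.117 0.426]
```

View pics/c4.png

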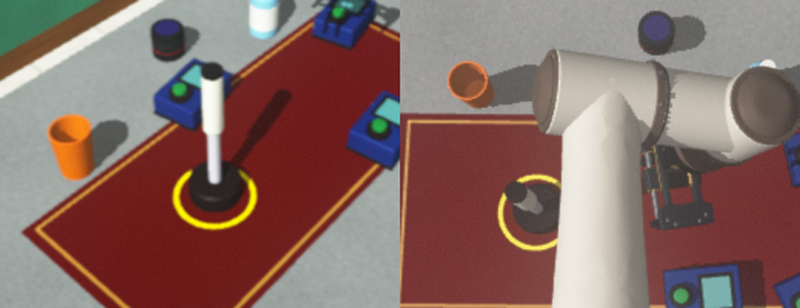

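The light stands in the ring, upright: foot about (0.484, 0.157), roughly 5 mm off centre with 11 mm still to spare. Next: untilt and move above the button at (0.655, 0.066).

Emit:
{"method": "play_rows", "body": {
  "commands": [
    [[0.03, 0.02, 0, -0.12, -0.02, 0, 1], [0.06, 0.04, 0, -0.24, -0.04, 0, 1], [0.09, 0.06, 0, -0.344, -0.059, 0, 1], [0.12, 0.08, -0.02, -0.344, -0.059, 0, 1], [0.143, 0.101, -0.04, -0.344, -0.059, 0, 1]]
  ]
}}

```text
time_s: 8.05
tcp_pos: [0.6559, 0.0684, 0.2461]
ee_rot: [[0.171, -0.985, -0.003], [-0.985, -0.171, 0.0], [-0.001, 0.003, -1.0]]
wrist_force: [-0.7, -0.1, 0.4]
gripper_width: 0.007
```

Emit:
{"method": "play_rows", "body": {
  "commands": [
    [[0, 0, -0.04, 0, 0, 0, 1], [0, 0, -0.08, 0, 0, 0, 1], [0, 0, -0.12, 0, 0, 0, 1], [0, 0, -0.14, 0, 0, 0, 1], [0, 0, -0.14, 0, 0, 0, 1]]
  ]
}}

```text
time_s: 8.55
tcp_pos: [0.6519, 0.0655, 0.1026]
ee_rot: [[0.168, -0.986, -0.012], [-0.986, -0.168, -0.002], [0.0, 0.012, -1.0]]
wrist_force: [-0.2, -0.1, -0.1]
gripper_width: 0.003
```

```bash
python3 - <<'E'
from h import *
s=r.sense();print(s["tcp_pos"],s["ee_rot"].round(3).tolist(),s["wrist_force"],s["gripper_width"])
c=r.capture("side")
P=cloud(c);d=np.hypot(P[...,0]-.482,P[...,1]-.162);m=(P[...,2]>.18)&(P[...,2]<.3)&(d<.05);q=P[m];print("pole",((q.max(0)+q.min(0))/2).round(3),q.max(0).round(3))
a=c["image"][130:300,190:390];cv2.imwrite("pics/c5.png",cv2.resize(a[...,::-1],None,fx=3.5,fy=3.5,interpolation=cv2.INTER_CUBIC))
E
```

```text
[0.65191279 0.06549758 0.10257694] [[0.168, -0.986, -0.012], [-0.986, -0.168, -0.002], [0.0, 0.012, -1.0]] [-0.22766305 -0.10870416 -0.09832418] 0.002513494612499125
pole [0.484 0.157 0.227] [0.5   0.173 0.273]
```

View pics/c5.png

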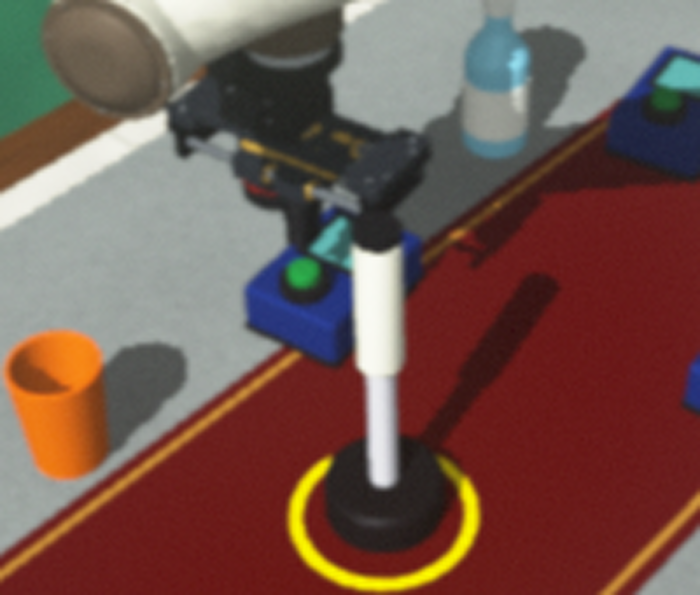

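The shut fingers are above the green button (302,272) and the light stands inside the ring (383,500). Pressing.

Emit:
{"method": "play_rows", "body": {
  "commands": [
    [[0.002, 0, -0.012, 0, 0, 0, 1], [0.002, 0, -0.022, 0, 0, 0, 1], [0.002, 0, -0.028, 0, 0, 0, 1], [0.002, 0, -0.033, 0, 0, 0, 1], [0.002, 0, -0.036, 0, 0, 0, 1]]
  ]
}}

```text
time_s: 9.1
tcp_pos: [0.6577, 0.0664, 0.0723]
ee_rot: [[0.169, -0.986, -0.0], [-0.986, -0.169, -0.0], [0.0, 0.0, -1.0]]
wrist_force: [-1.3, -0.8, 1.8]
gripper_width: 0.0
```

Emit:
{"method": "play_rows", "body": {
  "commands": [
    [[0, 0, -0.001, 0, 0, 0, 1], [0, 0, -0.002, 0, 0, 0, 1], [0, 0, -0.002, 0, 0, 0, 1], [0, 0, -0.002, 0, 0, 0, 1]]
  ]
}}

```text
time_s: 9.5
tcp_pos: [0.6578, 0.0664, 0.071]
ee_rot: [[0.169, -0.986, 0.0], [-0.986, -0.169, -0.0], [0.0, -0.0, -1.0]]
wrist_force: [-1.4, 0.6, 2.4]
gripper_width: 0.009
```

Emit:
{"method": "play_rows", "body": {
  "commands": [
    [[-0.001, 0, -0.002, 0, 0, 0, 1], [-0.001, 0, -0.004, 0, 0, 0, 1], [-0.001, 0, -0.005, 0, 0, 0, 1], [-0.001, 0, -0.005, 0, 0, 0, 1]]
  ]
}}

```text
time_s: 9.9
tcp_pos: [0.6578, 0.0665, 0.0665]
ee_rot: [[0.17, -0.986, 0.002], [-0.986, -0.17, 0.0], [0.0, -0.002, -1.0]]
wrist_force: [-0.3, -0.7, 6.0]
gripper_width: 0.006
```

Emit:
{"method": "play_rows", "body": {
  "commands": [
    [[0, 0, -0.001, 0, 0, 0, 1], [0, 0, -0.002, 0, 0, 0, 1], [0, 0, -0.002, 0, 0, 0, 1], [0, 0, -0.002, 0, 0, 0, 1]]
  ]
}}

```text
time_s: 10.3
tcp_pos: [0.6578, 0.0665, 0.0663]
ee_rot: [[0.17, -0.985, 0.003], [-0.985, -0.17, -0.0], [0.001, -0.003, -1.0]]
wrist_force: [-3.6, 0.5, 12.5]
gripper_width: 0.002
```

Bottomed out: z holds at 0.0663 while the force climbs to 12.5 N. Releasing.

Emit:
{"method": "play_rows", "body": {
  "commands": [
    [[0, 0, 0.01, 0, 0, 0, 1], [0, 0, 0.03, 0, 0, 0, 1], [0, 0, 0.07, 0, 0, 0, 1], [0, 0, 0.11, 0, 0, 0, 1], [0, 0, 0.15, 0, 0, 0, 1]]
  ]
}}

```text
time_s: 10.8
tcp_pos: [0.6562, 0.0666, 0.214]
ee_rot: [[0.169, -0.986, -0.002], [-0.986, -0.169, 0.0], [-0.001, 0.002, -1.0]]
wrist_force: [0.9, 0.4, -0.4]
gripper_width: 0.006
```

Emit:
{"method": "play_rows", "body": {
  "commands": [
    [[0, -0.03, 0.03, 0, 0, 0, 1], [0, -0.07, 0.06, 0, 0, 0, 1], [0, -0.11, 0.07, 0, 0, 0, 1], [0, -0.13, 0.07, 0, 0, 0, 1], [0, -0.13, 0.07, 0, 0, 0, 1]]
  ]
}}

```text
time_s: 11.3
tcp_pos: [0.6564, -0.0659, 0.2831]
ee_rot: [[0.165, -0.986, -0.001], [-0.986, -0.165, 0.001], [-0.001, 0.001, -1.0]]
wrist_force: [0.7, 0.2, -0.8]
gripper_width: 0.006
```

```bash
python3 - <<'E'
from h import *
print(r.sense()["tcp_pos"])
c=r.capture("side");P=cloud(c);P0=np.load("side0.npy")
d=np.hypot(P[...,0]-.482,P[...,1]-.162);m=(P[...,2]>.18)&(P[...,2]<.3)&(d<.05);q=P[m];print("pole",((q.max(0)+q.min(0))/2).round(3))
I=c["image"].astype(int);g=(I[...,1]>1.5*I[...,0])&(I[...,1]>1.3*I[...,2])&(np.hypot(P[...,0]-.655,P[...,1]-.066)<.03);print("btn top z",np.percentile(P[...,2][g],[50,90]),g.sum())
for n,(x,y) in dict(cup=(.715,.283),lens=(.8,-.05),bottle=(.69,-.23)).items():
    o=[]
    for Q in(P0,P):
        k=(np.hypot(Q[...,0]-x,Q[...,1]-y)<.08)&(Q[...,2]>.02)&(Q[...,2]<.17)&((Q[...,2]>.08)|(n!="bottle"))
        o.append(np.median(Q[k],0).round(3))
    print(n,o)
cv2.imwrite("pics/c6.png",cv2.resize(c["image"][100:320,160:420,::-1],None,fx=2.5,fy=2.5))
E
```

```text
[ 0.65642663 -0.06594408  0.2831496 ]
pole [0.483 0.157 0.227]
btn top z [0.07022724 0.07378713] 77
cup [array([0.691, 0.276, 0.07 ]), array([0.69 , 0.276, 0.07 ])]
lens [array([ 0.793, -0.04 ,  0.059]), array([ 0.793, -0.04 ,  0.059])]
bottle [array([ 0.697, -0.223,  0.112]), array([ 0.698, -0.223,  0.112])]
```

View pics/c6.png

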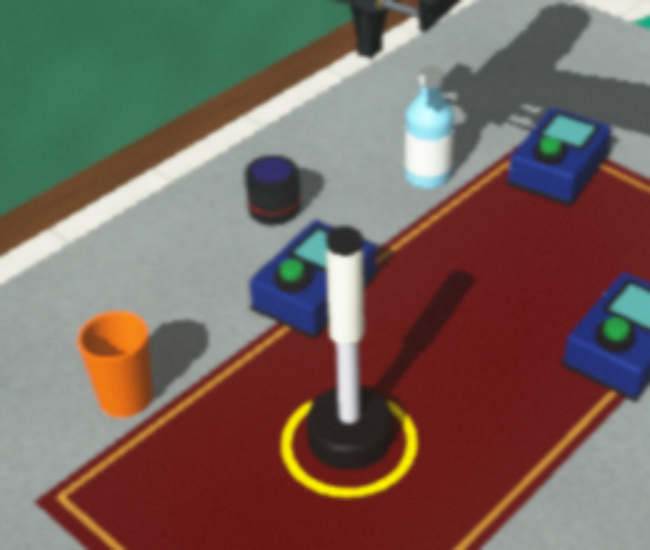

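The light stands upright in the ring (350,430), the button (291,270) is released, and the cup, lens and bottle are unmoved. Handing in.

```bash
python3 -c "
from station import r
print(r.finish_job())"
```

```text
the job is handed in; nothing more can be done
None
```

The job is done and handed in at about 11 s of the 64 s allowed. I slid the light into the yellow ring by pushing only on its foot. Then I pressed the green button on the leftmost scanner and let it go.

- **Light:** it stands upright, its foot at about (0.484, 0.157) and the ring's centre at (0.482, 0.162). That is about 5 mm off centre, with roughly 11 mm to spare. The two cameras differed by about 3 mm on the foot's position. The push force measured between moves stayed at or below about 10 N.
- **Button:** it bottomed out, with the fingertips holding at z = 0.0663 m while the force rose to 12.5 N. Afterwards its top measured 0.070 to 0.074 m, which matches the released height of 0.072 m.
- **Bystanders:** the cup, lens and bottle are within 1 mm of where they started, and the arm ended clear of everything.

No check failed.

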